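Key the shaft into the stirrer drive and hold it home

ROBOT

A 6-joint arm with a two-finger parallel gripper is mounted at the origin on a cart in front of the work surface, level with it; the furniture and walls round the work are solid. World frame = base frame: x ahead of the robot, y to its left, z up, the work surface at z = 0. Lengths are in m, angles in rad, forces in N, time in s.
With the tool pointing down it reaches from about 0.2 to 0.875 m from the base axis. Payload 3.4 kg.
Tool frame: the origin (TCP) lies between the finger pads; the fingertips stand 25 mm ahead of it and the grasp point (between the pads) lies 6 mm ahead of it (r.nose_length is the z of the fingertips in the tool frame, in m); z points along the fingers, y is the line along which they close (so a half turn about z gives the same grasp; the last joint's range is limited). The gripper opens to 94 mm and grips with 3 to 60 N. Pads are 16 mm wide; open, the fingers measure 119 mm over their backs; the gripper's body (75 mm by 177 mm) begins 78 mm behind the grasp point.
Start: joints at [1.157, 0.276, 1.505, -0, 1.361, -0.121], TCP at [0.166, 0.551, 0.23] pointing down, gripper open.
Joint ranges: [-2.89, 2.89], [-0.75, 2.08], [0.22, 2.7], [-1.18, 4.32], [0.11, 2.71], [-2.7, 2.7]. Speed limits (rad/s): [2.57, 2.57, 3.14, 3.14, 3.14, 3.14].

INTERFACE

Orientations are given as a unit quaternion [w, x, y, z].
In Python, from plant import r, gripper_to, inverse_kinematics, vision, models, telemetry gives the robot as it stands. Calls block until the motion is done:
- r.move_to(position, orientation): joint-space move of the TCP to a pose.
- r.move_l(position, rot=None, vel=0.15, guard=None): straight line of the TCP; rot=None keeps the orientation; vel is the mean speed in m/s. With guard (N) it stops when the force on the tool has changed by that much, and returns True; else False.
- r.movej(angles): joint-space move.
- gripper_to(opening, f_grip=None): finger opening in m; f_grip is the grip in N (None keeps the last); returns when the fingers have stopped.
- r.hold(seconds).
- inverse_kinematics(position, orientation): joint angles nearest the present ones, or None.
- vision.snapshot(name): name is "scene" or "top" or "wrist"; returns the picture (420x560x3 uint8, red, green, blue); there is no depth.
- vision.get_calibration(name): a dict with "fx", "fy", "cx", "cy" (pixels), "position" and "orientation" of the camera in the world. Camera axes: x right, y down, z forward; pixel columns grow to the right and rows downward; lengths in m; the calibration is good to about 2 mm. A picture is of the moment at which its call begins: read the wrist's pose just before it. get_calibration takes no time and is no camera call; for the wrist camera it gives the pose at the moment of the call.
A pose or a line that the arm cannot do raises r.PlanningError and nothing moves.
- r.sign_off(): hands the job in; it is judged then, once.
Trained networks look in the newest picture that a camera, given by its name, has taken for a name from the list of things; names that differ only in an ending like _2 or _b are one class to them, and where a whole thing is asked for, a point or a joint stands for the part that bears it (a point fixed in the world has none). Each returns a list of dicts, best first, with "score" (0 to 1); they miss things now and then, are a little off and sometimes report something else, mostly with a low value. They report only what shows in the picture. A call takes as long as a camera call. They do not tell look-alikes from the thing itself.
- models.boxes_of(thing, camera): "at" ([x, y, z] in m, in world coordinates, good to about 4 mm: the middle of the surface that is visible of it).
- models.regions_of(thing, camera): "pixels" (420x560 bool, what is visible of it).
- models.mark_of(thing, camera): "at" ([x, y, z] in m, in world coordinates, good to about 4 mm: a listed point, or the origin of a listed thing).
Readings, each from a call of its own:
- telemetry.current_t(): time.
- telemetry.current_joints(): joint angles.
- telemetry.current_dq(): joint speeds.
- telemetry.current_joint_efforts(): joint torques, N m.
- telemetry.current_ee_pos(): TCP position.
- telemetry.current_tool_rot(): TCP orientation.
- telemetry.current_wrist_force(): force on the tool from outside, world axes, zero at the start.
- telemetry.current_torque(): the same for the moment, N m.
- telemetry.current_opening(): finger opening in m.
- telemetry.current_finger_force(): force on a finger pad.
Only numpy, scipy, OpenCV 4.12 (cv2) and the standard library are available. Lean on these libraries where they do the work, as an engineer would, in place of code of your own. Each camera call takes 0.05 s, during which the arm holds its last target. There are 200 camera calls.

TASK

On the open belt drive, first press the hinged cover of the belt housing down until its detent clicks and holds it shut. Then take the keyed shaft from its rest block by its square head, put its plain end into the hub of the drive, turn it until its key slips into the keyway, and push on against the spring until the collar sits on the hub. Finish like that: still gripping the head and pressing the shaft fully home (so that the set screw could be tightened), with the cover still shut; leave the timer, the small bottle and the metal tube block where they are.

Things in the scene. Friction and masses are not known exactly. Their poses are not given: they have to be found in the camera images.
- drive: Fixed bench drive: aluminium base plate 120 (x) x 210 (y) x 12 mm, origin centre of its underside, front = its -x. On its -y half a grey belt housing 94 x 96 mm, rim 56 mm high, with the hinged cover; on its +y half an upright round steel hub, 44 mm tall and wide, axis at drive x = -5, y = +55 mm, 51 mm from the housing's wall.
- hub_mouth (a point): Centre of the hub's top face, 56 mm above the worktop; axes as the drive's. Bore 22 mm across. One keyway, 8 mm wide, 5.5 mm deep, runs down the whole bore, open at the top; it faces the drive's front (-x) within 0.6 rad either side, just where is not reported: look from above, or turn the shaft with its key resting lightly on the face.
- seat (a joint): Sprung seat in the bottom of the bore, 34 mm below the hub's face; travel in m, 0 = up (nothing pressing), 0.006 when the shaft is fully home. It pushes back with about 4 N at 0 and 9.5 N at 0.006, so a released shaft springs up.
- cover (a joint): Hinge of the grey cover, rad: 0 = shut flat, grows as it opens (starts at 0.4 to 0.75; friction keeps it where left). Axis along the back edge, drive x = +47 mm, 57.5 mm above the worktop. A sprung ball resists from 0.11 rad, takes about 7 N of push at cover_mid, lets it pass at 0.056 rad, then pulls it shut and holds it.
- cover_mid (a point): Point on the upper side of the cover, a 94 x 96 x 3 mm plate, on its centre line, 55 mm from the hinge axis (the free edge is at 94 mm). When shut it lies at drive x = -8, y = -52 mm, 60 mm above the worktop.
- shaft: Loose upright keyed steel shaft, about 0.18 kg, 82 mm tall; origin centre of its lower end, z up. From the bottom: 19 mm round to 40 mm (chamfered end), collar 36 mm across to 46 mm, square head to 82 mm. Fully home the origin is 40 mm below hub_mouth, collar on the hub's face; with the key resting on the face it is 14 mm below.
- shaft_key (a point): Lower outer end of the shaft's only key, 14 mm above the shaft's lower end. The key is 6 mm wide, stands 4.5 mm proud on the shaft's own -x side, and runs from 14 to 38 mm; below it the shaft is plain.
- shaft_head (a point): Middle of the shaft's square aluminium head, 26 x 26 x 36 mm, flats across the shaft's x and y; 64 mm above the shaft's lower end.
- rest: Grey rest block, 70 x 70 x 20 mm, fixed; origin at the centre of its underside. The shaft's end stands in its 22 mm hole, 12 mm deep, on a floor 8 mm above the worktop; the key is clear above the block.
- timer: White kitchen-type timer, 66 x 66 x 19 mm, lying on the worktop; a bystander.
- dye_bottle: Small capped bottle, 29 mm across, 63 mm tall, standing; a bystander.
- cold_block: Aluminium tube block, 60 x 90 x 36 mm; a bystander.
Things that resemble listed ones, but are neither listed nor needed, are in the scene too. What is shaped like the shaft but green or yellow is not meant.

How it is judged:
On the way, in this order (a step that is already met when the one before it is completed fails the run):
1. the cover is pressed shut and held by its detent (value of joint cover below 0.035 rad), for 0.2 s.
2. the key has slipped into the keyway (z of shaft in the frame of hub_mouth below -0.019 m and horizontal distance between shaft and hub_mouth below 0.004 m), for 0.1 s.
At the end, for the whole second after the job is handed in: Cover under 0.035 rad; shaft home in the hub (collar within 1.8 mm of the hub's face, centred within 4 mm, upright within 0.08 rad), sprung seat pressed over 4.2 mm; fingers still gripping the head (over 3 N, grasp point beside it, not above) (value of joint cover below 0.035 rad and z of shaft in the frame of hub_mouth below -0.0382 m and horizontal distance between shaft and hub_mouth below 0.004 m and angle between shaft's own z axis and vertical below 0.08 rad and value of joint seat above 0.0042 m and contact force between the fingers and shaft above 3 N and z of the grasp point in the frame of shaft below 0.085 m); the arm keeps its last pose, push and grip.
It fails at once if the timer is moved more than 30 mm (distance of timer from where it was at the start of the episode above 0.03 m).
It fails at once if the small bottle is moved more than 30 mm (distance of dye_bottle from where it was at the start of the episode above 0.03 m).
It fails at once if the tube block is moved more than 30 mm (distance of cold_block from where it was at the start of the episode above 0.03 m).
It also fails if it takes over 67 s, if anything falls off the work surface, if the arm or the gripper's body presses on something with over 40 N, if the wrist force passes 120 N, or if a joint passes its speed limit or range.

## Working session

There is one attempt and no reset: what is moved stays moved. The work goes in short steps, each a Python script; the robot and the scene stay as the last script left them, time stands still between calls to the robot, and variables do not carry over. Pictures are saved under pics/ and viewed, at most 10 in all, crops included, and the job is handed in when it is done.

```bash
ls; mkdir -p pics; python3 - <<'E'
from plant import r, vision, models, telemetry
import cv2,numpy as np
a=vision.snapshot("scene");b=vision.snapshot("top")
cv2.imwrite("pics/s.png",a[...,::-1]);cv2.imwrite("pics/t.png",b[...,::-1])
for n in ["scene","top"]:
    c=vision.get_calibration(n);print(n,{k:np.round(v,4).tolist() for k,v in c.items()})
    for t in ["drive","hub_mouth","cover_mid","shaft","shaft_key","shaft_head","rest","timer","dye_bottle","cold_block"]:
        print(t,[(np.round(d["at"],3).tolist(),round(d["score"],2)) for d in models.mark_of(t,n)])
print(telemetry.current_t())
E
```

```text
pics
scene {'fx': 442.5363, 'fy': 442.5363, 'cx': 282.4136, 'cy': 211.647, 'position': [-0.1336, -0.3007, 0.8572], 'orientation': [-0.3125, 0.7982, -0.4762, 0.1961]}
drive [([0.497, -0.327, -0.0], 0.78), ([0.5, -0.381, 0.097], 0.19)]
hub_mouth [([0.504, -0.269, 0.057], 0.94)]
cover_mid [([0.501, -0.38, 0.096], 0.69)]
shaft [([0.53, 0.172, 0.005], 0.84), ([0.643, 0.137, 0.001], 0.75), ([0.342, 0.174, -0.002], 0.74), ([0.528, 0.242, -0.001], 0.63), ([0.44, 0.207, 0.008], 0.52), ([0.435, 0.204, 0.068], 0.19)]
shaft_key [([0.358, 0.173, 0.015], 0.88), ([0.54, 0.254, 0.014], 0.78), ([0.516, 0.165, 0.014], 0.7), ([0.573, -0.044, -0.004], 0.67), ([0.387, 0.305, 0.012], 0.58), ([0.643, 0.139, -0.003], 0.58), ([0.417, 0.207, 0.022], 0.51)]
shaft_head [([0.438, 0.206, 0.07], 0.87), ([0.407, 0.299, 0.064], 0.84), ([0.527, 0.235, 0.063], 0.7), ([0.341, 0.167, 0.064], 0.57), ([0.529, 0.17, 0.063], 0.51)]
rest [([0.437, 0.204, -0.001], 0.86)]
timer [([0.433, 0.399, 0.002], 0.91)]
dye_bottle [([0.642, 0.137, -0.0], 0.71), ([0.439, 0.207, 0.011], 0.21)]
cold_block [([0.573, -0.041, 0.0], 0.8)]
top {
[... 263 characters left out ...]
], 0.56)]
shaft [([0.432, 0.206, 0.008], 0.65), ([0.527, 0.239, -0.006], 0.64), ([0.526, 0.176, -0.0], 0.63), ([0.351, 0.173, -0.002], 0.6), ([0.402, 0.298, -0.001], 0.45)]
shaft_key [([0.392, 0.305, 0.018], 0.64), ([0.422, 0.205, 0.022], 0.57), ([0.503, -0.319, 0.001], 0.5), ([0.517, 0.167, 0.017], 0.49), ([0.534, 0.246, 0.011], 0.44), ([0.358, 0.176, 0.01], 0.4)]
shaft_head [([0.53, 0.173, 0.062], 0.66), ([0.529, 0.239, 0.065], 0.57), ([0.434, 0.208, 0.074], 0.54), ([0.343, 0.172, 0.068], 0.52), ([0.403, 0.294, 0.06], 0.46)]
rest [([0.436, 0.207, 0.001], 0.96)]
timer [([0.427, 0.395, -0.006], 0.82)]
dye_bottle [([0.645, 0.137, 0.002], 0.66)]
cold_block [([0.574, -0.043, -0.003], 0.78)]
1.1
```

View pics/s.png

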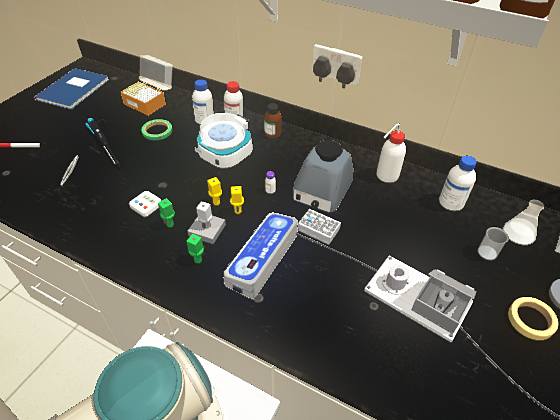

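```bash
python3 - <<'E'
import cv2,numpy as np
b=cv2.imread("pics/t.png");s=cv2.imread("pics/s.png")
# top crop around shaft and drive: find pixels roughly
from plant import vision
from scipy.spatial.transform import Rotation as R
def px(n,p):
    c=vision.get_calibration(n);q=np.array(c["orientation"]);m=R.from_quat(q[[1,2,3,0]]).as_matrix()
    v=m.T@(np.array(p)-c["position"]);return c["fx"]*v[0]/v[2]+c["cx"],c["fy"]*v[1]/v[2]+c["cy"]
def crop(im,p,h,k):
    u,v=map(int,p);u0,v0=max(u-h,0),max(v-h,0);print(u0,v0);return cv2.resize(im[v0:v0+2*h,u0:u0+2*h],(390,390),interpolation=cv2.INTER_CUBIC)
A=crop(b,px("top",[.44,.21,.05]),50,0);B=crop(s,px("scene",[.44,.21,.05]),65,0)
cv2.imwrite("pics/c1.png",np.hstack([A,B]))
E
```

```text
157 177
139 150
```

View pics/c1.png

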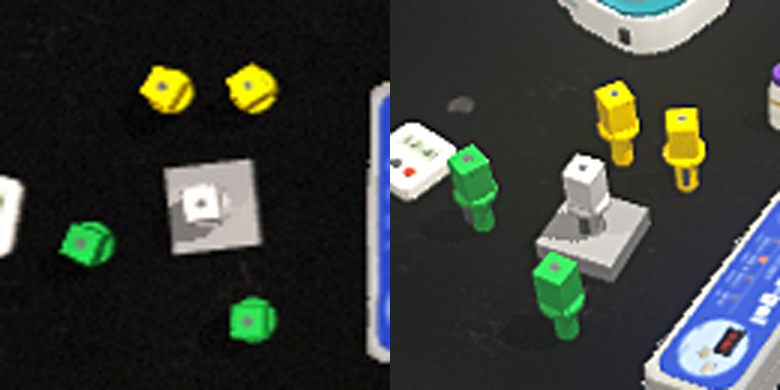

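The metal shaft at scene pixel (204,215), standing in the grey rest block, is the one meant. The green ones (167,211), (195,247) and yellow ones (214,190), (237,199) are decoys without a rest, and the crop confirms it. The drive is at (420,297) with its cover open. Next I look at the drive from close by.

```bash
cat > h.py <<'E'
from plant import r, gripper_to, inverse_kinematics, vision, models, telemetry as T
import cv2,numpy as np
from scipy.spatial.transform import Rotation as R
def mat(q): q=np.array(q);return R.from_quat(q[[1,2,3,0]]).as_matrix()
def down(yaw):  # tool down, tool x at angle yaw in world
    q=(R.from_euler('z',yaw)*R.from_euler('x',np.pi)).as_quat();return q[[3,0,1,2]]
def ray(c,uv,z):
    d=mat(c["orientation"])@np.array([(uv[0]-c["cx"])/c["fx"],(uv[1]-c["cy"])/c["fy"],1]);p=np.array(c["position"])
    return p+d*(z-p[2])/d[2]
def px(c,p):
    v=mat(c["orientation"]).T@(np.array(p)-c["position"]);return np.array([c["fx"]*v[0]/v[2]+c["cx"],c["fy"]*v[1]/v[2]+c["cy"]])
def st(): print("t",T.current_t(),"p",np.round(T.current_ee_pos(),4),"F",np.round(T.current_wrist_force(),1),"op",round(T.current_opening(),4),"ff",round(float(np.max(T.current_finger_force())),1))
def look(name,things=()):
    c=vision.get_calibration("wrist");im=vision.snapshot("wrist");cv2.imwrite(f"pics/{name}.png",im[...,::-1])
    for t in things: print(t,[(np.round(d["at"],4).tolist(),round(d["score"],2)) for d in models.mark_of(t,"wrist")])
    return c,im
E
python3 - <<'E'
from h import *
import json
print(mat(T.current_tool_rot()).round(3).tolist(), r.nose_length)
for y in (0,np.pi): print(y,inverse_kinematics([.45,-.32,.33],down(y)))
c=vision.get_calibration("wrist");print("cam off in tool",(mat(T.current_tool_rot()).T@(np.array(c["position"])-T.current_ee_pos())).round(3),(mat(T.current_tool_rot()).T@mat(c["orientation"])).round(2).tolist(),c["fx"])
E
```

```text
[[-0.957, 0.289, 0.0], [0.289, 0.957, 0.0], [0.0, 0.0, -1.0]] 0.025
0 [-7.44161717e-01  2.02118890e-01  1.36380252e+00 -4.44089210e-16
  1.57567125e+00  8.26634610e-01]
3.141592653589793 [-0.74416172  0.20211889  1.36380252  0.          1.57567125 -2.31495804]
cam off in tool [ 0.081  0.    -0.155] [[0.0, -0.96, -0.28], [1.0, 0.0, 0.0], [-0.0, -0.28, 0.96]] 355.0398831365978
```

```bash
python3 - <<'E'
from h import *
r.move_l([.166,.551,.33],vel=.3)
gripper_to(0.0)
r.move_to([.5,-.28,.26],down(0))
c,im=look("w1",["drive","hub_mouth","cover_mid"])
st();print(px(c,[.5025,-.267,.056]),c["position"])
E
```

```text
drive [([0.4963, -0.324, -0.0001], 0.91)]
hub_mouth []
cover_mid []
t 6.3417 p [ 0.5002 -0.2796  0.2601] F [-0.2 -0.9 -0. ] op 0.0004 ff 0.0
[264.91254738 189.18179664] [ 0.58125287 -0.27901177  0.41482181]
```

View pics/w1.png

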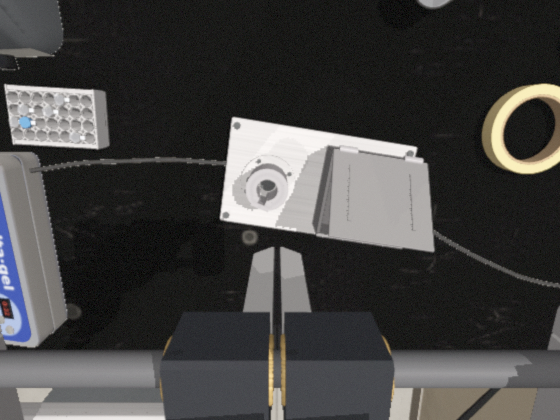

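The drive shows at (220-435,118-250) with its cover open. The hub bore is at about (267,189), and its keyway seems to face the bottom of the picture, i.e. the front.

```bash
python3 - <<'E'
from h import *
c=vision.get_calibration("wrist");im=cv2.imread("pics/w1.png")
P=[ray(c,u,.012)[:2] for u in [(235,118),(416,147),(221,218)]];print(np.round(P,4).tolist())
d=P[0]-P[1];print("len",np.linalg.norm(d),"yaw",np.arctan2(-d[0],d[1]));e=P[0]-P[2];print(np.linalg.norm(e),np.arctan2(e[1],e[0]))
k=cv2.resize(im[160:220,237:297],(580,580),interpolation=cv2.INTER_CUBIC);cv2.imwrite("pics/c2.png",k)
E
```

```text
[[0.5724, -0.2337], [0.5412, -0.4357], [0.4577, -0.2135]]
len 0.20443115934282402 yaw -0.15333272739805562
0.1165051731937808 -0.17416892593669744
```

View pics/c2.png

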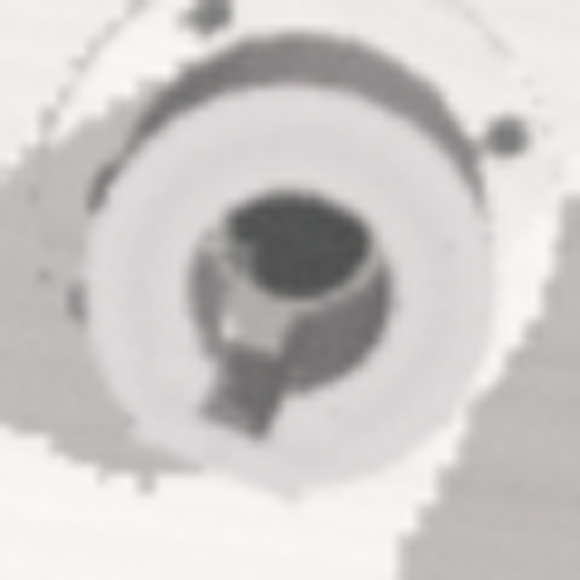

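The bore centre is at crop (292,290), which is image (267.2,190.0). The outer end of the keyway is at crop (236,423), image (261.4,203.7).

```bash
python3 - <<'E'
from h import *
c=vision.get_calibration("wrist")
H=ray(c,(267.2,190.0),.056);K=ray(c,(261.4,203.75),.056);d=K-H
yaw=-.163
R2=R.from_euler('z',yaw).as_matrix()
print("hub",H,"key dist",np.linalg.norm(d),"keyway angle",np.arctan2(d[1],d[0]),"rel front",np.arctan2(d[1],d[0])-np.pi-yaw)
D=H-R2@[-.005,.055,.056];print("drive",D,"cover_mid",D+R2@[-.008,-.052,.06])
print("corner pred",D+R2@[.06,.105,.012])
E
```

```text
hub [ 0.50147845 -0.26966153  0.056     ] key dist 0.015926690136127204 keyway angle 2.745174620339655 rel front -0.2334180332501379
drive [ 4.97486815e-01 -3.24743892e-01 -6.93889390e-18] cover_mid [ 0.48115434 -0.37475639  0.06      ]
corner pred [ 0.57373082 -0.23087243  0.012     ]
```

```bash
python3 - <<'E'
from h import *
yaw=-.163
D=np.array([.4975,-.3247,0]);p=D+R.from_euler('z',yaw).as_matrix()@[-.012,-.052,0]
r.move_to([p[0],p[1],.165],down(yaw));st()
print(r.move_l([p[0],p[1],.0835],vel=.05,guard=25));st()
r.hold(.3);st()
r.move_l([p[0],p[1],.165],vel=.2)
r.move_to([.5,-.28,.30],down(0))
look("w2",["cover_mid"]);st()
E
```

```text
t 6.9417 p [ 0.4776 -0.3738  0.1654] F [0.2 0.  1.1] op 0.0005 ff 0.0
False
t 8.725 p [ 0.4772 -0.3741  0.0846] F [-2.2  1.4  7. ] op 0.0006 ff 3.5
t 9.025 p [ 0.4772 -0.3741  0.0846] F [-1.8  1.1  7.2] op 0.0004 ff 3.5
cover_mid [([0.4807, -0.372, 0.061], 0.61)]
t 10.3833 p [ 0.4989 -0.2804  0.297 ] F [-0.7  0.6 -0. ] op 0.0003 ff 0.0
```

View pics/w2.png

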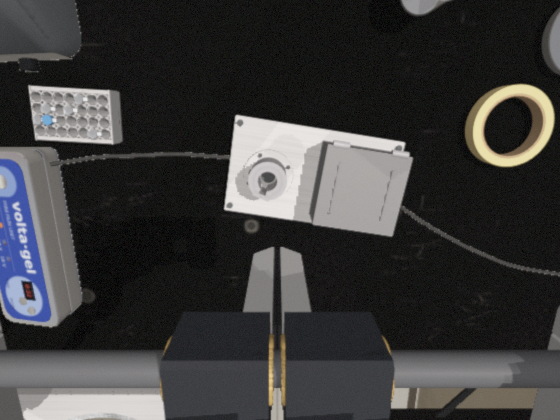

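The cover looks shut at (362,188). The 7 N reading equals the detent load, so I press once more, firmer, to be sure, then go over the shaft.

```bash
python3 - <<'E'
from h import *
yaw=-.163
D=np.array([.4975,-.3247,0]);p=D+R.from_euler('z',yaw).as_matrix()@[-.014,-.052,0]
r.move_to([p[0],p[1],.11],down(yaw))
print(r.move_l([p[0],p[1],.080],vel=.06,guard=30));st();r.hold(.3);st()
r.move_l([p[0],p[1],.16],vel=.25)
r.move_to([.45,-.2,.33],down(0))
gripper_to(.06)
r.move_to([.436,.206,.26],down(0))
c,im=look("w3",["rest","shaft","shaft_head","shaft_key"]);st();print(c["position"])
P=px(c,[.436,.206,.082]).astype(int);print(P)
u,v=P;k=im[max(v-70,0):v+70,u-80:u+80,::-1];cv2.imwrite("pics/c3.png",cv2.resize(k,None,fx=4.5,fy=4.5,interpolation=cv2.INTER_CUBIC)[:600,:800]);print(k.shape)
E
```

```text
True
t 11.7333 p [ 0.4757 -0.3735  0.0845] F [-1.9  1.4  9.9] op 0.0004 ff 5.0
t 12.0333 p [ 0.4757 -0.3735  0.0844] F [-1.1  2.   9. ] op 0.0004 ff 5.2
rest [([0.4357, 0.2028, -0.0027], 0.64)]
shaft [([0.5315, 0.2362, -0.0003], 0.89), ([0.4039, 0.2986, 0.002], 0.89), ([0.341, 0.1661, -0.0038], 0.87), ([0.4333, 0.2082, 0.0057], 0.77), ([0.528, 0.1719, 0.0012], 0.61)]
shaft_head [([0.5245, 0.1737, 0.0651], 0.96), ([0.5252, 0.2364, 0.0631], 0.89), ([0.342, 0.1716, 0.0644], 0.88), ([0.4338, 0.2089, 0.0683], 0.73), ([0.4022, 0.303, 0.0662], 0.65)]
shaft_key [([0.3574, 0.1728, 0.0127], 0.82), ([0.5183, 0.1662, 0.0197], 0.8), ([0.3901, 0.3043, 0.0149], 0.62)]
t 16.2583 p [0.4364 0.2053 0.2601] F [ 0.2 -1.3 -0.1] op 0.0598 ff 0.0
[0.51738477 0.20551939 0.4149616 ]
[276 197]
(140, 160, 3)
```

View pics/c3.png

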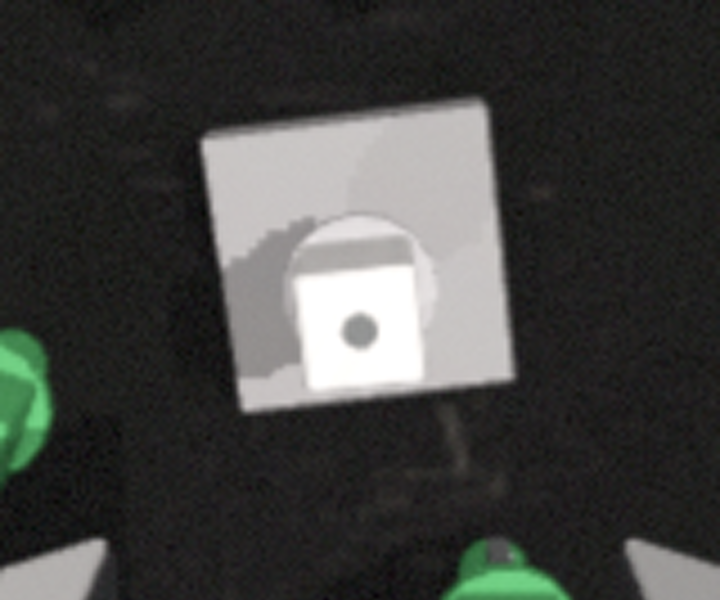

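The metal shaft's head centre is at crop (360,331), image (276.0,200.6), and its flats are turned about 0.1 rad. I check which side the key is on in the scene picture.

```bash
python3 - <<'E'
from h import *
c=vision.get_calibration("wrist");print("head",ray(c,(276.0,200.6),.090),np.linalg.norm(ray(c,(196+413/4.5,127+265/4.5),.09)-ray(c,(196+297/4.5,127+277/4.5),.09)))
s=cv2.imread("pics/s.png");k=cv2.resize(s[198:246,180:234],(675,600),interpolation=cv2.INTER_CUBIC)
k=np.clip(k.astype(float)*1.15,0,255).astype('u1')
cs=vision.get_calibration("scene");o=np.array([.436,.206,0])
for a in (0,1,2,3):
    th=np.pi+.1+a*np.pi/2;p=px(cs,o+[.014*np.cos(th),.014*np.sin(th),.024]);print(a,(p-[180,198])*12.5)
cv2.imwrite("pics/c4.png",k)
E
```

```text
head [0.43503865 0.20606026 0.09      ] 0.024195587835332245
0 [288.08849946 368.58350805]
1 [384.05955393 340.81626105]
2 [356.29048584 272.95156918]
3 [261.25362235 300.07801631]
```

View pics/c4.png

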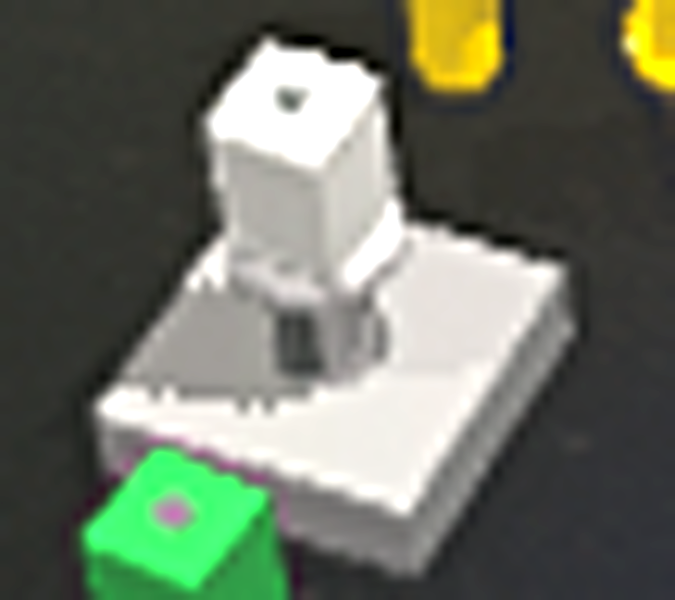

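The dark stripe at crop (295,345) is the key. It matches the predicted -x side (288,368), so the shaft's yaw is about +0.1 and it must end at about -0.40.

```bash
python3 - <<'E'
from h import *
r.move_to([.435,.206,.17],down(.1))
e=np.array(T.current_ee_pos())[:2]-[.435,.206];print("err",e)
print(r.move_l([.435-e[0],.206-e[1],.082],vel=.1,guard=15));st()
gripper_to(.0,f_grip=45);st()
r.move_l([.435,.206,.27],vel=.2);st()
r.move_to([.46,.0,.30],down(-.15))
r.move_to([.5015,-.2697,.20],down(-.397));r.hold(.2);st()
c,im=look("w4",["hub_mouth","shaft_head"]);cv2.imwrite("pics/w4c.png",im[...,::-1])
E
```

```text
err [ 0.00033168 -0.00013811]
False
t 17.7417 p [0.4353 0.2064 0.0827] F [-0.6  1.1  0.3] op 0.0601 ff 0.0
t 18.3667 p [0.4347 0.2062 0.0821] F [ 0.1 -0.1  1.4] op 0.0255 ff 45.0
t 19.4583 p [0.4341 0.2057 0.2687] F [ 0.5 -0.6 -2.3] op 0.0259 ff 45.0
t 21.625 p [ 0.502  -0.2684  0.2009] F [ 0.7  0.1 -2.8] op 0.0258 ff 45.0
hub_mouth []
shaft_head [([0.5026, -0.271, 0.1885], 0.76), ([0.4802, -0.3713, 0.0607], 0.49)]
```

View pics/w4.png

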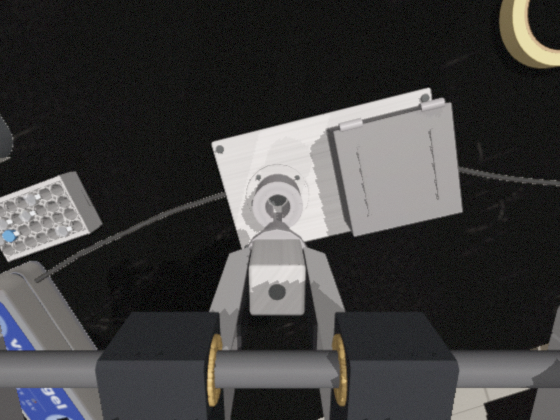

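The shaft is held upright with its head dot at (277,292). The bore shows at about (278,203), with the keyway pointing straight down the picture, so it is aligned with the tool. The cover is shut.

```bash
python3 - <<'E'
from h import *
c=vision.get_calibration("wrist");tp=np.array(T.current_ee_pos());im=cv2.imread("pics/w4.png")
h=ray(c,(277,292),tp[2]+.008);b=ray(c,(278,203),.056);print("head-tcp",h-tp,"hub",b)
g=cv2.cvtColor(im[165:240,240:316],cv2.COLOR_BGR2GRAY)
cv2.imwrite("pics/c5.png",cv2.resize(g,(600,592),interpolation=cv2.INTER_CUBIC))
E
```

```text
head-tcp [ 2.99185404e-04 -9.67136550e-05  8.00000000e-03] hub [ 0.50410455 -0.27096827  0.056     ]
```

View pics/c5.png

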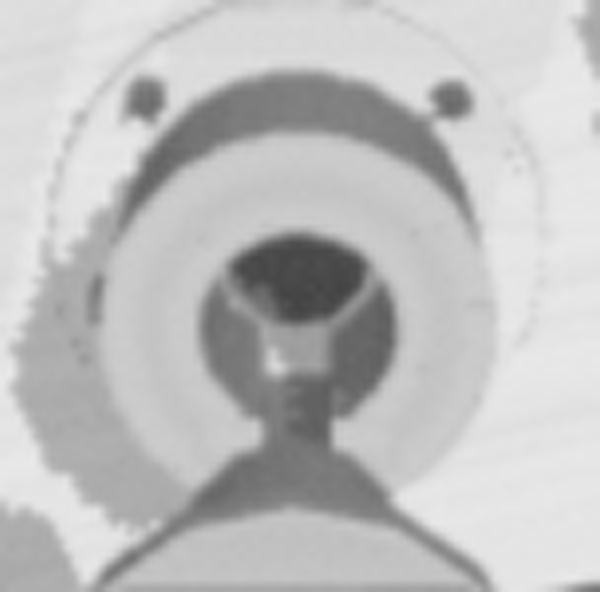

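```bash
python3 - <<'E'
from h import *
c=vision.get_calibration("wrist");tp=np.array(T.current_ee_pos())
h=ray(c,(277,292),tp[2]+.008)-tp;b=ray(c,(277.8,206.5),.056);print("hub",b)
t=(b-h)[:2];t=.7*t+.3*np.array([.5015,-.2697])
r.move_l([*t,.137],vel=.1);e=np.array(T.current_ee_pos())[:2]-t;print("e",e);t=t-e
st();print(t,r.move_l([*t,.122],vel=.03,guard=6));st()
E
```

```text
hub [ 0.50125752 -0.26959378  0.056     ]
e [ 0.00043832 -0.00035236]
t 22.5583 p [ 0.5016 -0.2699  0.1374] F [-0.3 -0.2 -2.9] op 0.0256 ff 45.0
[ 0.50068251 -0.26920558] False
t 23.2083 p [ 0.5007 -0.2692  0.1219] F [-0.1 -0.5 -2.3] op 0.0261 ff 45.0
```

```bash
python3 - <<'E'
from h import *
p=np.array(T.current_ee_pos());x,y=.50068,-.26921
print(r.move_l([x,y,.106],vel=.03,guard=6));st()
if T.current_ee_pos()[2]>.112:
    z=T.current_ee_pos()[2]
    for a in (.04,-.04,.08,-.08,.12,-.12,.17,-.17,.22,-.22):
        hit=r.move_l([x,y,.108],rot=down(-.397+a),vel=.02,guard=8);st()
        if T.current_ee_pos()[2]<.111: print("in",a);break
E
```

```text
False
t 23.8917 p [ 0.5007 -0.2692  0.1059] F [-0.5 -0.5 -2.3] op 0.026 ff 45.0
```

```bash
python3 - <<'E'
from h import *
x,y=.50068,-.26921
print(r.move_l([x,y,.086],vel=.03,guard=24));st();r.hold(.3);st()
look("w5",["hub_mouth","shaft_head","cover_mid"])
E
```

```text
True
t 24.4667 p [ 0.501  -0.2694  0.0905] F [-1.5  1.   5.8] op 0.0253 ff 45.0
t 24.7667 p [ 0.501  -0.2693  0.0906] F [-0.9  0.4  6.1] op 0.0258 ff 45.0
hub_mouth []
shaft_head [([0.5014, -0.2672, 0.0759], 0.77)]
cover_mid [([0.4846, -0.37, 0.0595], 0.82)]
```

View pics/w5.png

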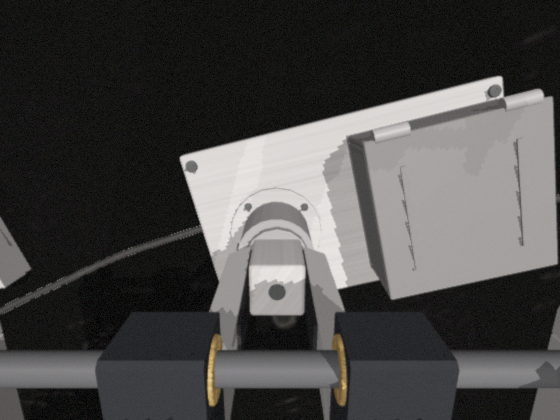

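The shaft is in the hub at (277,240) and the cover is shut. The net force is about 8.5 N, about what the spring gives, so I press on slowly until the collar clearly bears on the hub.

```bash
python3 - <<'E'
from h import *
x,y=.50068,-.26921
for z in (.0895,.0885,.0875,.0865):
    g=r.move_l([x,y,z],vel=.008,guard=15);r.hold(.15);print(z,g);st()
    if T.current_wrist_force()[2]>20: break
E
```

```text
0.0895 False
t 25.3667 p [ 0.5011 -0.2694  0.0905] F [-1.   0.8  6.5] op 0.0258 ff 45.0
0.0885 False
t 25.7917 p [ 0.5011 -0.2694  0.0901] F [-1.7  1.1  8.9] op 0.026 ff 45.0
0.0875 False
t 26.2167 p [ 0.5011 -0.2694  0.0901] F [-2.5  1.7 15.7] op 0.0259 ff 45.0
0.0865 False
t 26.6417 p [ 0.5011 -0.2694  0.0901] F [-4.2  3.4 20.5] op 0.0257 ff 45.0
```

```bash
python3 - <<'E'
from h import *
r.hold(.2);st();print(r.sign_off())
E
```

```text
t 26.8417 p [ 0.5011 -0.2694  0.0901] F [-3.6  2.8 21.4] op 0.0255 ff 45.0
the job is handed in; nothing more can be done
None
```

I handed the job in at about 27 s of robot time: the cover is shut, and the shaft is keyed and pressed home against a firm stop at the expected height (about 21 N push, 45 N grip on the head); the judge's verdict was not shown.

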